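Load a bored wood segment into the glue-up press and flip its over-centre clamp shut

ROBOT

A 7-joint arm with a two-finger parallel gripper is mounted at the origin on the work surface. World frame = base frame: x ahead of the robot, y to its left, z up, the work surface at z = 0. Lengths are in mm, angles in degrees, forces in N, time in s.
With the tool pointing down it reaches from about 425 to 975 mm from the base axis. Payload 16.7 kg.
Tool frame: the origin (TCP) lies at the very end of the fingers, on their centre line; the grasp point (between the pads) lies 19 mm behind it; z points along the fingers, y is the direction in which the jaws open and shut (so a half turn about z gives the same grasp; the last joint's range is limited). The gripper opens to 85 mm and grips with 20 to 120 N. Pads are 22 mm wide; open, the fingers measure 114 mm over their backs; the gripper's body (76 mm by 85 mm) begins 54 mm behind the grasp point. The pads swing forward as they close: fully open they stand 13 mm farther back than shut.
Start: joints at [63.627, 24.414, 4.234, 92.017, -1.954, 63.644, -3.845], TCP at [206.397, -642.632, 231.302] pointing down, gripper open.
Joint ranges: [-163.25, 163.25], [-28.42, 122.38], [-70.27, 78.77], [12.13, 141.07], [-58.53, 238.53], [9.26, 117.41], [-156.51, 156.51]. Speed limits (degrees/s): [108.29, 108.29, 136.94, 136.94, 172.46, 172.46, 172.46].

INTERFACE

Orientations are given as [roll, pitch, yaw] about the fixed x, y, z axes, in that order (R = Rz(yaw) Ry(pitch) Rx(roll)).
In Python, from plant import * gives the robot as it stands.
- The arm moves only by the shell command python3 -m crank 'ROWS'. ROWS is JSON, a list of rows, each a list of 7 numbers: the shift along the tool's x, y, z in mm, then the turn, a rotation vector about the tool's x, y, z in rad, then the opening in per cent of the stroke, from 0 (shut) to 100 (fully open). A call has 1 to 5 rows; each row is the pose to reach, as a shift and turn from the pose commanded when the call began, along the tool's axes at that moment; what a row does not reach only later rows make up. A row lasts 1/8 s, in which the tool goes at most 62.5 mm and 10.7 degrees, less where a joint would pass 70% of its speed; a pose out of reach is approached as far as the arm can. A call with a gripper value outside its range is refused whole. The fingers move at their own pace and stop on an object; the grip force is fixed at half the most. Time passes only in rows, so rows that repeat a pose let the fingers close. It gives the time, the measured TCP pose, the force and the opening at its end, in the units of the state.
- sense(): the state, without advancing time (a new reading comes with each control period).
- get_image(name): name is "scene" or "top" or "wrist"; returns a dict with "color" (384x512x3 uint8, blue, green, red), "mtx" (3x3 intrinsics, pixels), "R" (3x3) and "t" (3): a world point X has camera coordinates R X + t. Camera axes: x right, y down, z forward; pixel columns grow to the right and rows downward; lengths in mm; the calibration is good to about 2 mm. A picture is of the moment at which its call begins. There is no depth.
- sign_off(): hands the job in, once; it reports no verdict.
The state is a dict: "time": time; "q": joint angles; "joint_vel": joint speeds; "joint_efforts": joint torques, N m; "tcp_pos": TCP position; "orientation": TCP orientation; "wrist_force": force on the tool from outside, world axes, zero at the start; "wrist_torque": the same for the moment, N m; "width": opening from 0.0 (shut) to 1.0 (fully open).
Only numpy, scipy, OpenCV 4.12 (cv2) and the standard library are available. Lean on these libraries where they do the work, as an engineer would, in place of code of your own. Each camera call takes 0.05 s, during which the arm holds its last target. There are 200 camera calls.

TASK

Flip the press's clamp open, put the thick plywood spacer ring on its spindle and then the bored wooden segment on top of it, right way up, flat, with its long side running along the press's long side. Then flip the clamp shut so that it presses the stack down. Leave everything else on the bench where it is.

Things in the scene. Friction and masses are not known exactly. Their poses are not given: they have to be found in the camera images.
- press: glue-up press, fixed. Origin: on the spindle's axis at bench level; z up; y runs along its long side, from the spindle to the clamp's pivot. Dark steel base plate 120 mm (x) by 235 mm (y -65 to +170 mm), top at z = 20 mm. Steel spindle upright at x = y = 0, 14 mm thick, the last 10 mm tapering to 6 mm
- spindle_top (a point): top of the spindle, 74 mm above the bench, 54 mm above the base plate
- pivot (a point): pivot of the clamp lever, a level axis along the press's x, at its y = 125 mm, z = 106.5 mm, between two grey cheeks (x within 22 mm, y 102 to 148 mm, up to z = 118 mm)
- clamp (a joint): angle a (rad) of the over-centre clamp lever: 0 shut (as at the start), 1.45 fully open. One rigid lever of arm and handle: in the press's frame the arm points from the pivot along (y, z) = (-cos a, sin a), the handle along (-cos(a+1.4), sin(a+1.4)). A spring drives it to the nearer end, changing over at about 0.72; about 0.7 N m starts it (5 to 10 N at arm or handle end). Shut on the stack it reads about 0.01
- handle_end (a point): end of the round handle, 110 mm from the pivot (rubber grip 20 mm thick on its outer half). Upright when the clamp is shut: push it towards the press's +y, past half-way, and the clamp flies open. Open, it lies out almost level towards +y
- clamp_arm_end (a point): on the back (top when shut) of the flat steel arm, over its pad, 125 mm from the pivot. Arm 24 mm wide, 12 mm thick, 142 mm long from the pivot; rubber pad 24 mm across under it. Shut, it lies level over the spindle; open, it stands nearly upright: push its back (the side facing +y, above the handle) towards the spindle, past half-way, and it snaps shut
- spacer_mid (a point): centre of the spacer: thick plywood ring, 50 mm outside diameter, 19 mm hole, 24 mm high, lying flat on the bench at the start; z is its axis. Seated on the base plate its centre is at the press's z = 32 mm
- segment_mid (a point): centre (half-way up) of the wood segment: pale block 90 mm (its x) by 50 mm (y) by 40 mm high (z, up) with a 19 mm hole right through along z at its centre; both ends stepped down to 28 mm high over the last 15 mm. Flat on the bench at the start. Seated on the spacer its centre is at z = 64 mm, its x along the press's y either way round, its top 10 mm above the spindle's end
- thin_ring_mid (a point): centre of a thin plywood ring, not to be used: 50 mm across, 19 mm hole, only 10 mm high, flat on the bench
- offcut_mid (a point): centre of a pale solid offcut without hole or steps, not to be used: 90 mm (x) by 50 mm (y) by 36 mm high
- glue_pot_mid (a point): centre of a glue pot, to be left: jar 42 mm across, 80 mm high, standing among the parts
- spray_can_mid (a point): centre of a spray can, to be left: 60 mm across, 170 mm high
- tape_roll_mid (a point): centre of a roll, to be left: 90 mm across, 30 mm high, flat on the bench
- hammer_grip (a point): grip of a hammer lying at the far side, to be left
- screwdriver_grip (a point): grip of a screwdriver lying at the far side, to be left
Things that resemble listed ones, but are neither listed nor needed, are in the scene too. What is shaped like the part that bears segment_mid but green is not meant. Of the things shaped like the part that bears spacer_mid, the wooden one is meant.

How it is judged (in metres and radians):
On the way, in this order (a step that is already met when the one before it is completed fails the run):
1. the clamp is flipped open (value of joint clamp above 1.25 rad), for 0.2 s.
2. the spacer lies on the base plate round the spindle (horizontal distance between spacer_mid and press below 0.006 m and z of spacer_mid in the frame of press between 0.028 and 0.036 m), for 0.2 s.
3. the segment sits on the spacer round the spindle, along the press (all of step 2 and horizontal distance between segment_mid and press below 0.006 m and z of segment_mid in the frame of press between 0.059 and 0.069 m and angle between segment_mid's own z axis and vertical below 0.12 rad and angle between the x axis of segment_mid and the y axis of press, either way round below 0.26 rad), for 0.2 s.
4. the clamp is flipped shut on the stack (value of joint clamp below 0.08 rad), for 0.2 s.
At the end, for the whole second after the job is handed in: Thick spacer on the base plate and segment on it, both within 6 mm of the spindle axis and 5 mm of seated height, segment flat within 7 degrees and its long side within 15 degrees of the press's, clamp shut (below 0.08 rad) and pressing on it, both parts at rest (all of step 3 and value of joint clamp below 0.08 rad and contact force between clamp and segment above 0.5 N and linear speed of each of segment, spacer below 0.02 m/s); the robot touches nothing.
It fails at once if anything else on the bench is moved more than 30 mm (distance of any of thin_ring_mid, offcut_mid, glue_pot_mid, spray_can_mid, tape_roll_mid, hammer_grip, screwdriver_grip from where it was at the start of the episode above 0.03 m).
It also fails if it takes over 72 s, if anything falls off the work surface, if the arm or the gripper's body presses on something with over 40 N, if the wrist force passes 120 N, or if a joint passes its speed limit or range.

## Working session

There is one attempt and no reset: what is moved stays moved. The work goes in short steps, Python scripts to look and compute and a shell command to move; the robot and the scene stay as the last step left them, time stands still between calls to the robot, and variables do not carry over. Pictures are saved under pics/ and viewed, about 8 in all and at most 12, crops included, and the job is handed in when it is done.

```bash
ls; mkdir -p pics; python3 - <<'E'
from plant import *
import cv2, pickle
d={}
for n in("scene","top"):
    d[n]=get_image(n); cv2.imwrite(f"pics/{n}0.png",d[n]["color"])
    print(n,d[n]["mtx"].tolist(),d[n]["R"].round(4).tolist(),d[n]["t"].round(1).tolist())
pickle.dump(d,open("d0.pkl","wb"))
a=cv2.resize(d["top"]["color"],(800,600),interpolation=cv2.INTER_CUBIC);cv2.imwrite("pics/a.png",a)
s=sense();print(s["time"],s["tcp_pos"],s["orientation"],s["width"])
E
```

```text
pics
scene [[356.3998032041776, 0.0, 257.04706968992787], [0.0, 356.3998032041776, 192.33362745277967], [0.0, 0.0, 1.0]] [[0.637, 0.7708, 0.0122], [0.6033, -0.4887, -0.6302], [-0.4798, 0.4088, -0.7763]] [-379.1, -276.9, 1372.7]
top [[492.6819599224693, 0.0, 253.29189038645737], [0.0, 492.6819599224693, 190.4498960356204], [0.0, 0.0, 1.0]] [[-0.0276, -0.9994, -0.0207], [-0.9968, 0.0291, -0.0741], [0.0747, 0.0186, -0.997]] [28.3, 610.6, 1783.9]
0.1 [ 206.26258295 -642.32025266  230.71637319] [-1.79934751e+02  3.89848875e-03  1.78033506e+01] 0.9982200843892413
```

View pics/a.png

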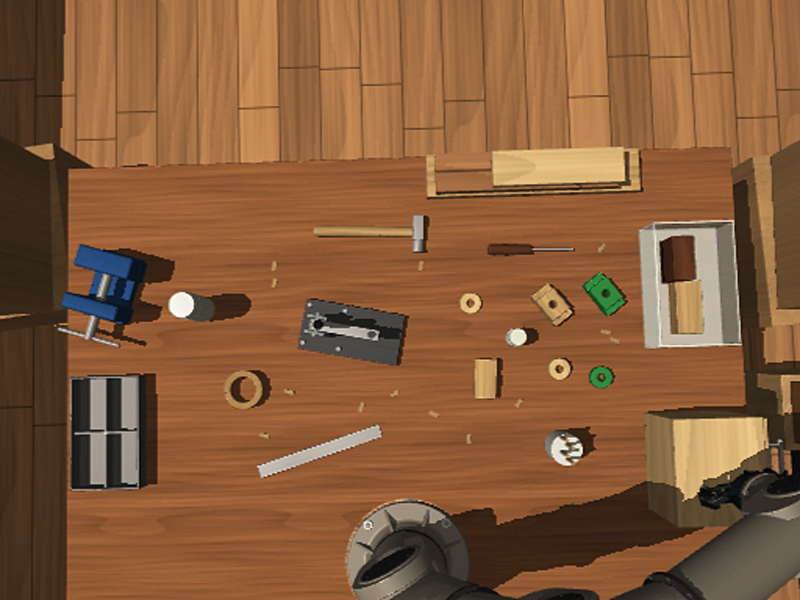

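View pics/scene0.png

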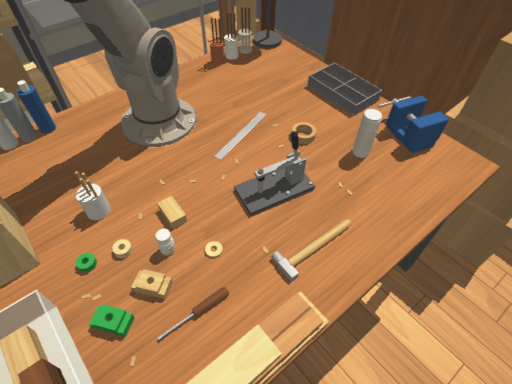

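The top view (800 px) shows the press at (353,331), with the handle at its left end, so press +y runs towards world +y. The plywood rings are at (470,302) and (559,369), the pale segment at (552,303) and the offcut at (486,378). In the scene view the ring at (122,249) looks thicker than the one at (214,250). Next I measure both views.

```bash
cat > h.py <<'E'
import numpy as np, cv2
def ray(c,p):
    R,t=np.array(c["R"]),np.array(c["t"]); d=R.T@np.linalg.inv(c["mtx"])@[p[0],p[1],1]
    return -R.T@t, d/np.linalg.norm(d)
def onz(c,p,z):
    o,d=ray(c,p); return o+d*(z-o[2])/d[2]
def tri(c1,p1,c2,p2):
    o1,d1=ray(c1,p1);o2,d2=ray(c2,p2)
    s=np.linalg.lstsq(np.c_[d1,-d2],o2-o1,rcond=None)[0]
    a,b=o1+s[0]*d1,o2+s[1]*d2; return (a+b)/2,np.linalg.norm(a-b)
def proj(c,X):
    x=np.array(c["mtx"])@(np.array(c["R"])@X+c["t"]); return x[:2]/x[2]
E
python3 - <<'E'
import pickle; from h import *
d=pickle.load(open("d0.pkl","rb")); T,S=d["top"],d["scene"]
for n,box in(("top",(290,180,410,260)),("scene",(70,190,240,320))):
    im=d[n]["color"]; hsv=cv2.cvtColor(im,cv2.COLOR_BGR2HSV)
    m=cv2.inRange(hsv,(10,40,150),(32,160,255))
    x0,y0,x1,y1=box; k=np.zeros_like(m);k[y0:y1,x0:x1]=m[y0:y1,x0:x1]
    cs,h=cv2.findContours(k,cv2.RETR_CCOMP,cv2.CHAIN_APPROX_NONE)
    for i,c in enumerate(cs):
        a=cv2.contourArea(c)
        if a>6:
            mm=cv2.moments(c); print(n,"hole" if h[0][i][3]>=0 else "out",a,mm["m10"]/mm["m00"],mm["m01"]/mm["m00"],cv2.minAreaRect(c))
def crop(n,x0,y0,x1,y1,s): return cv2.resize(d[n]["color"][y0:y1,x0:x1],None,fx=s,fy=s,interpolation=cv2.INTER_CUBIC)
a=crop("top",185,185,265,240,5); b=crop("top",320,170,400,245,5)
c=crop("scene",225,120,325,215,4); e=crop("scene",70,200,190,320,3)
def pad(i): o=np.zeros((300 if 0 else 380,400,3),np.uint8); o[:i.shape[0],:i.shape[1]]=i[:380,:400]; return o
cv2.imwrite("pics/b.png",cv2.resize(np.vstack([np.hstack([pad(a)[:300],pad(b)[:300]]),np.hstack([pad(c),pad(e)])[:300]]),(800,600)))
E
```

```text
top out 8.5 331.5490196078431 257.2156862745098 ((331.5, 257.5), (2.8284268379211426, 5.656853675842285), 45.0)
top out 296.5 310.19280494659915 241.83923552557616 ((310.5, 242.0), (24.0, 13.0), 90.0)
top out 129.0 357.4573643410853 235.71317829457365 ((357.5000305175781, 235.50003051757812), (12.727920532226562, 12.727922439575195), 45.0)
top hole 27.0 357.5 235.71604938271605 ((357.5000305175781, 235.50003051757812), (5.656853675842285, 5.656853675842285), 45.0)
top out 21.0 390.86507936507934 215.14285714285714 ((390.50006103515625, 215.00003051757812), (13.435027122497559, 4.949747085571289), 45.0)
top out 128.0 300.3515625 193.6015625 ((300.5, 193.5), (13.0, 13.0), 0.0)
top hole 23.5 300.40425531914894 193.45390070921982 ((300.2500305175781, 193.25), (4.949747085571289, 5.656853675842285), 45.0)
top out 299.0 353.07079152731325 194.1772575250836 ((352.9587707519531, 194.09278869628906), (25.246658325195312, 13.531482696533203), 50.52754211425781)
top hole 32.5 353.2358974358974 194.34358974358972 ((353.2500305175781, 194.25001525878906), (6.363961219787598, 5.656853675842285), 4
[... 671 characters left out ...]
57080078125)
scene hole 130.0 119.91410256410255 255.87692307692308 ((120.73548889160156, 255.50169372558594), (10.983077049255371, 19.6877498626709), 83.2901611328125)
scene hole 14.5 213.77011494252872 246.91954022988503 ((213.75003051757812, 247.25003051757812), (5.656853675842285, 3.5355336666107178), 45.0)
scene hole 27.0 121.28395061728395 246.03703703703704 ((121.50001525878906, 246.00003051757812), (4.949747085571289, 6.363960266113281), 45.0)
scene hole 873.0 165.1693394425353 237.33352424589538 ((163.22984313964844, 238.00262451171875), (33.80142593383789, 57.71684646606445), 19.09349250793457)
scene out 227.0 74.27019089574155 205.10866372980908 ((76.5, 205.5), (31.0, 13.0), 90.0)
```

View pics/b.png

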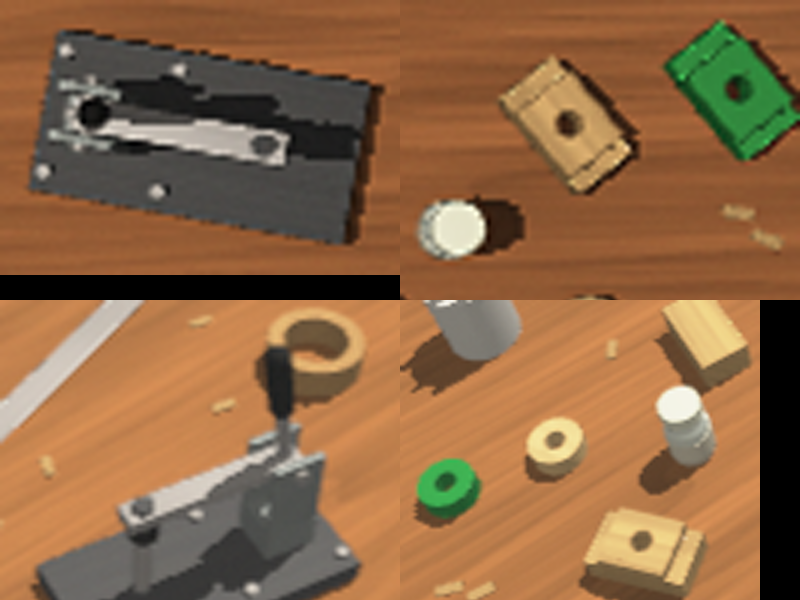

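The crop shows the press plate corners at (62,30), (378,85), (350,243) and (32,190), the arm bolt at (265,145) and the handle top at (95,110). The ring near the green one is the thicker one, and the segment's hole is visible in both views.

```bash
python3 - <<'E'
import pickle; from h import *
d=pickle.load(open("d0.pkl","rb")); T,S=d["top"],d["scene"]
def c5(p): return (p[0]+.5)/5-.5+185,(p[1]+.5)/5-.5+185
def s4(p): return (p[0]+.5)/4-.5+225,(p[1]-300+.5)/4-.5+120
for n,a,b in(("spacer",(357.5,235.7),(121.4,246.2)),("thin",(300.4,193.5),(213.8,247.2)),("seg",(353.2,194.3),(150,279.8)),
  ("bolt",c5((265,145)),s4((143,507))),("handle",c5((93,110)),s4((279,352)))):
    p,e=tri(T,a,S,b); print(n,p.round(1),round(e,1))
P=np.array([onz(T,c5(p),20) for p in((62,30),(378,85),(350,243),(32,190))]); print(P.round(1))
print([np.linalg.norm(P[i]-P[i-1]).round(1) for i in range(4)])
yax=(P[0]+P[3]-P[1]-P[2])/2; yax/=np.linalg.norm(yax); ang=np.degrees(np.arctan2(yax[1],yax[0]))
ctr=P.mean(0); print("press yaw of y",ang,"origin",(ctr-52.5*yax).round(1),"pivot",(ctr+72.5*yax).round(1))
# segment dir from top mask
m=cv2.inRange(cv2.cvtColor(T["color"],cv2.COLOR_BGR2HSV),(10,40,150),(32,160,255))[175:215,330:378]
cs,_=cv2.findContours(m,0,1); c=max(cs,key=cv2.contourArea)
b=cv2.boxPoints(cv2.minAreaRect(c))+[330,175]; W=np.array([onz(T,p,35) for p in b]); print(W.round(1)); 
for i in range(4): v=W[i]-W[i-1]; print(np.linalg.norm(v).round(1),np.degrees(np.arctan2(v[1],v[0])).round(1))
E
```

```text
spacer [ 435.6 -362.9   19. ] 0.5
thin [ 596.2 -161.5    8.9] 1.4
seg [ 585.6 -351.2   35.1] 0.4
bolt [526.   66.9 111.3] 2.1
handle [548.3 172.2 220.2] 0.1
[[616.9 218.2  20. ]
 [569.6 -13.2  20. ]
 [454.8  10.5  20. ]
 [499.9 242.5  20. ]]
[np.float64(119.4), np.float64(236.2), np.float64(117.2), np.float64(236.3)]
press yaw of y 78.73639512518052 origin [525.1  63.   20. ] pivot [549.5 185.6  20. ]
[[ 607.6 -303.2   35. ]
 [ 637.9 -342.3   35. ]
 [ 565.3 -397.1   35. ]
 [ 535.3 -358.1   35. ]]
90.9 37.2
49.4 -52.3
90.9 -142.9
49.2 127.6
```

Heights and sizes agree with the text: the press origin is about (525.5,63.5) with its y axis at 78.7°, and the spacer is at (436,-363). The segment is at (586,-351), with its long axis at 37°. I set out with the gripper shut.

```bash
cat > go.py <<'E'
import sys; from plant import *; from h import *
from scipy.spatial.transform import Rotation as Ro
O=np.array([525.5,63.5,0])
def press(x,y,z): # press frame -> world
    a=np.radians(78.7); return O+[x*np.sin(a)+y*np.cos(a),-x*np.cos(a)+y*np.sin(a),z]
def delta(p,yaw):
    s=sense(); R=Ro.from_euler("xyz",s["orientation"],degrees=True); G=Ro.from_euler("xyz",[180,0,yaw],degrees=True)
    print("d",(R.inv().apply(p-np.array(s["tcp_pos"]))).round(1),"rot",(R.inv()*G).as_rotvec().round(3),"tcp",np.round(s["tcp_pos"],1),np.round(s["orientation"],1),"q",np.round(s["q"],0),"w",round(s["width"],3),"t",s["time"],"F",np.round(s["wrist_force"],1))
if __name__=="__main__":
    v=[float(a) for a in sys.argv[2:]]; delta(press(*v[:3]) if sys.argv[1]=="p" else np.array(v[:3]),v[3])
E
python3 -m crank '[[70,-39,-4,0,0,-0.18,50],[140,-78,-8,0,0,-0.36,0],[210,-117,-12,0,0,-0.54,0],[280,-156,-16,0,0,-0.72,0],[350,-195,-19,0,0,-0.9,0]]'; python3 go.py p 0 45 250 78.7
```

```text
time: 0.72
tcp_pos: [420.6, -412.9, 246.5]
orientation: [-180.0, -0.0, 69.7]
wrist_force: [1.6, -1.1, -0.2]
width: 0.003
d [527.7 -73.9  -3.5] rot [-0.    -0.    -0.157] tcp [ 420.6 -412.9  246.5] [-180.    -0.    69.7] q [ 48.  16. -12. 102.   4.  62.  14.] w 0.003 t 0.725 F [ 1.6 -1.1 -0.2]
```

```bash
python3 -m crank '[[58,-8,0,0,0,-0.08,0],[116,-16,0,0,0,-0.157,0],[174,-24,0,0,0,-0.157,0],[232,-32,0,0,0,-0.157,0],[290,-40,0,0,0,-0.157,0]]';python3 -m crank '[[0,0,0,0,0,0,0]]'; python3 go.py p 0 40 195 78.7
```

```text
time: 1.35
tcp_pos: [484.3, -127.3, 246.5]
orientation: [180.0, 0.0, 78.4]
wrist_force: [0.3, 0.3, 0.4]
width: -0.001
time: 1.48
tcp_pos: [485.0, -124.7, 246.6]
orientation: [180.0, -0.1, 78.7]
wrist_force: [-1.2, -1.3, 0.1]
width: 0.003
d [232.4   3.   51.8] rot [ 0.    -0.001  0.001] tcp [ 485.  -124.7  246.6] [ 1.80e+02 -1.00e-01  7.87e+01] q [ 30.   9. -25. 112.   4.  60.  -8.] w 0.003 t 1.475 F [-1.2 -1.3  0.1]
```

```bash
python3 -m crank '[[58,1,0,0,0,0,0],[116,2,0,0,0,0,0],[174,3,10,0,0,0,0],[232,3,40,0,0,0,0],[232,3,57,0,0,0,0]]'; python3 -m crank '[[25,0,0,0,0,0,0],[45,0,0,0,0,0,0],[60,0,0,0,0,0,0],[75,0,0,0,0,0,0],[90,0,0,0,0,0,0]]'; python3 -m crank '[[12,0,0,0,0,0,0],[24,0,0,0,0,0,0],[36,0,0,0,0,0,0],[36,0,0,0,0,0,0],[36,0,0,0,0,0,0]]'; python3 - <<'E'
from plant import *; import cv2,pickle; from h import *
a=get_image("scene"); pickle.dump(a,open("s1.pkl","wb"))
cv2.imwrite("pics/c.png",cv2.resize(a["color"][50:230,200:400],None,fx=3,fy=3,interpolation=cv2.INTER_CUBIC))
E
```

```text
time: 2.1
tcp_pos: [533.7, 101.4, 188.2]
orientation: [-179.9, -0.1, 78.7]
wrist_force: [-0.2, -1.2, -0.3]
width: 0.001
time: 2.72
tcp_pos: [552.3, 183.3, 189.3]
orientation: [-180.0, 0.2, 78.2]
wrist_force: [-2.3, -7.4, 2.9]
width: -0.001
time: 3.35
tcp_pos: [559.5, 220.7, 189.5]
orientation: [180.0, -0.0, 78.4]
wrist_force: [-0.1, -0.0, 0.1]
width: 0.001
```

View pics/c.png

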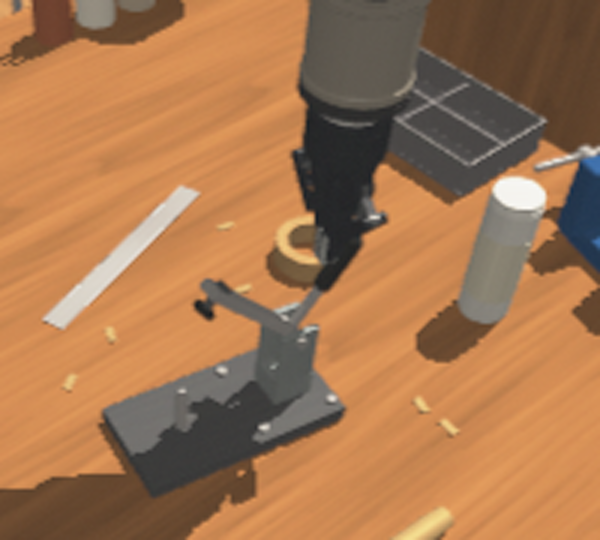

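The picture shows the spindle free at (183,408) and the arm raised about half-way, with its end at (205,290), while the fingers are still at the handle. I push further.

```bash
python3 -m crank '[[12,0,0,0,0,0,0],[24,0,0,0,0,0,0],[36,0,5,0,0,0,0],[36,0,5,0,0,0,0],[36,0,5,0,0,0,0]]'; python3 - <<'E'
from plant import *; import cv2,pickle; from h import *
a=get_image("scene"); pickle.dump(a,open("s1.pkl","wb"))
cv2.imwrite("pics/d.png",cv2.resize(a["color"][50:230,200:400],None,fx=3,fy=3,interpolation=cv2.INTER_CUBIC))
E
python3 go.py p 0 120 290 78.7
```

```text
time: 4.03
tcp_pos: [566.6, 256.1, 184.2]
orientation: [-180.0, 0.0, 78.4]
wrist_force: [-0.5, -0.3, 0.3]
width: -0.003
d [ -76.8   -2.3 -105.6] rot [-0.     0.    -0.006] tcp [566.7 255.9 184.4] [-180.     0.    78.4] q [ -5.  25. -33. 100.  16.  59. -55.] w -0.0 t 4.075 F [ 0.2 -0.2 -0.8]
```

View pics/d.png

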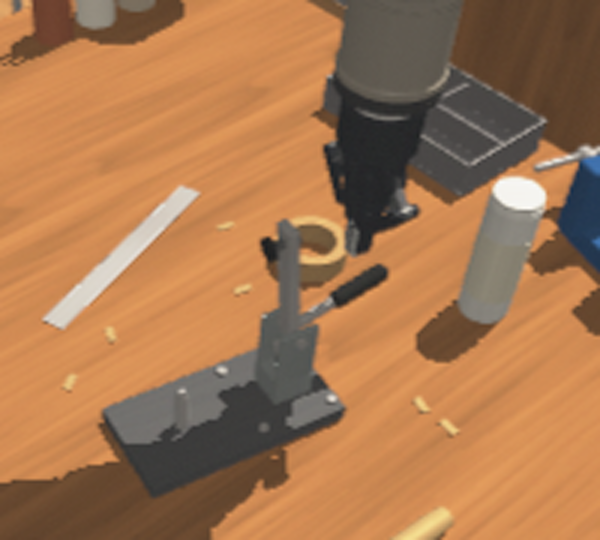

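The clamp is fully open: arm upright at (288,260), handle level at (360,285). I rise and go over the spindle for a wrist look.

```bash
python3 -m crank '[[0,0,-55,0,0,0,20],[0,0,-110,0,0,0,60],[-55,0,-116,0,0,-0.006,80],[-113,-2,-116,0,0,-0.006,80],[-170,-2,-116,0,0,-0.006,80]]'; python3 -m crank '[[-27,0,0,0,0,0,80],[-27,0,0,0,0,0,80]]'; python3 - <<'E'
from plant import *; import cv2,pickle; from h import *
a=get_image("wrist"); pickle.dump((a,sense()),open("w1.pkl","wb"))
cv2.imwrite("pics/e.png",a["color"]); s=sense()
R,t=a["R"],a["t"]; print("cam",(-R.T@t).round(1),"fwd",R[2].round(3),"xdir",R[0].round(3),"tcp",s["tcp_pos"].round(1),"spindle exp",proj(a,[525.5,63.5,74]).round(1),proj(a,[525.5,63.5,20]).round(1))
E
python3 go.py w 436 -363 150 78.7
```

```text
time: 4.7
tcp_pos: [529.8, 87.9, 300.8]
orientation: [180.0, 0.0, 78.7]
wrist_force: [2.2, -0.9, -0.5]
width: 0.795
time: 4.95
tcp_pos: [524.9, 60.8, 300.9]
orientation: [180.0, 0.1, 78.5]
wrist_force: [-0.1, 0.6, -0.2]
width: 0.804
cam [539.4 135.3 443.7] fwd [-0.058 -0.291 -0.955] xdir [ 0.98  -0.2    0.001] tcp [525.1  62.7 300.9] spindle exp [252.9 158.6] [252.9 151.6]
d [-434.8   -3.2  150.9] rot [ 0.001  0.    -0.002] tcp [525.1  62.7 300.9] [180.    0.   78.6] q [ 14.  10. -31. 104.   5.  68. -30.] w 0.801 t 5.0 F [ 0.   0.8 -0.1]
```

View pics/e.png

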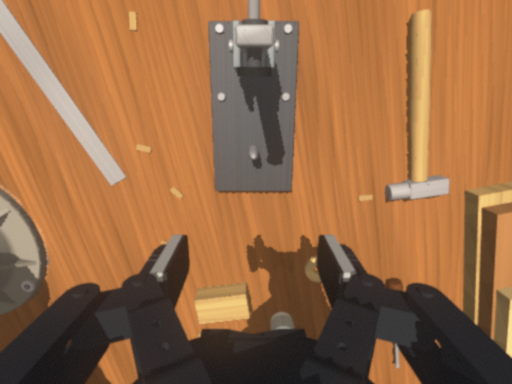

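The spindle tip is at about (253,156), where I expected (253,159), so the press estimate holds. Next I go above the spacer.

```bash
python3 -m crank '[[-58,0,0,0,0,0,80],[-116,-1,0,0,0,0,80],[-174,-1,0,0,0,0,80],[-232,-2,10,0,0,0,80],[-290,-2,40,0,0,0,80]]';python3 -m crank '[[-50,0,35,0,0,0,80],[-100,-1,70,0,0,0,80],[-145,-1,110,0,0,0,80],[-145,-1,110,0,0,0,80],[-145,-1,110,0,0,0,80]]'; python3 - <<'E'
from plant import *; import cv2,pickle; from h import *
w,_=pickle.load(open("w1.pkl","rb"))
an=np.radians(78.7); ux=np.array([np.sin(an),-np.cos(an)]);uy=np.array([np.cos(an),np.sin(an)])
for p,z in(((217,191.5),20),((292.5,191.5),20),((253.5,157),74),((220,28),20),((288,28),20)):
    q=onz(w,p,z)[:2]-[525.5,63.5]; print("press frame",(q@ux).round(1),(q@uy).round(1))
a=get_image("wrist"); cv2.imwrite("pics/f.png",a["color"]); pickle.dump(a,open("w2.pkl","wb"))
print("exp spacer",proj(a,[435.6,-362.9,24]),"tcp proj",proj(a,sense()["tcp_pos"]))
hsv=cv2.cvtColor(a["color"],cv2.COLOR_BGR2HSV); m=cv2.inRange(hsv,(14,40,150),(32,150,255))
cs,h=cv2.findContours(m,cv2.RETR_CCOMP,cv2.CHAIN_APPROX_NONE)
for i,c in enumerate(cs):
    if cv2.contourArea(c)>150: e=cv2.fitEllipse(c); print(h[0][i][3],cv2.contourArea(c),np.round(e[0],1),np.round(e[1],1),onz(a,e[0],24).round(1))
E
python3 go.py w 436 -363 2 78.7
```

```text
time: 5.62
tcp_pos: [467.8, -219.0, 262.6]
orientation: [179.8, 0.0, 78.8]
wrist_force: [1.0, -0.0, 0.0]
width: 0.8
time: 6.25
tcp_pos: [438.7, -358.8, 151.8]
orientation: [180.0, -0.1, 78.8]
wrist_force: [-0.1, 0.3, 0.2]
width: 0.794
press frame -56.1 -62.3
press frame 61.5 -62.8
press frame 0.7 2.2
press frame -42.8 164.4
press frame 47.0 164.1
exp spacer [250.93322919 185.71581327] tcp proj [254.10653579 243.23153913]
-1 990.0 [393.  371.6] [27.3 51.8] [ 560.9 -631.9   24. ]
-1 2041.5 [252.2 183.9] [49.9 52.1] [ 437.1 -361.3   24. ]
75 166.5 [251.7 183.3] [12.1 18.2] [ 436.8 -360.7   24. ]
-1 212.0 [156.7 104.7] [10.3 29.4] [ 366.6 -271.    24. ]
-1 6425.5 [408.4 140.3] [ 76.5 112. ] [ 589.8 -347.9   24. ]
79 253.0 [414.4 145.2] [16.1 21.1] [ 595.3 -353.7   24. ]
-1 335.5 [328.9  52.5] [58.6 69.9] [ 525.2 -258.3   24. ]
-1 2317.0 [169.5  11.8] [ 25.6 151.2] [ 398.7 -201.8   24. ]
d [ -4.8  -2.2 150.4] rot [ 0.001 -0.     0.002] tcp [ 439.  -358.7  152.4] [179.9  -0.   78.8] q [ 44.  20. -13. 110.   6.  51.  16.] w 0.802 t 6.3 F [1.  0.9 0.3]
```

View pics/f.png

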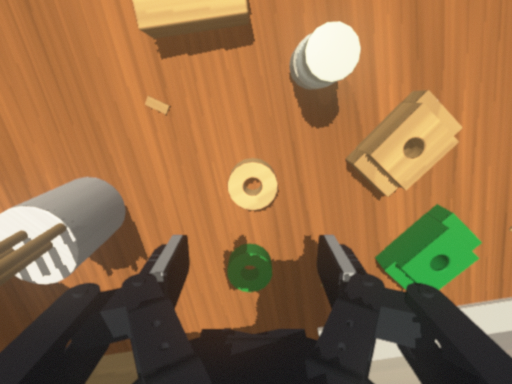

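The picture shows the spacer at (252,184), clear of the green ring at (250,268). The wrist view puts the spacer at (437,-361.3) and the press origin at about (527,65.5). Both are offset from the top view by about the same 2 mm, so I use wrist-camera values throughout.

```bash
sed -i 's/O=np.array.*/O=np.array([527.2,65.5,0])/' go.py; python3 go.py w 437 -361.3 1 78.7; python3 -m crank '[[-1.5,-1,40,0,0,0,72],[-3,-1.5,90,0,0,0,72],[-3,-1.5,125,0,0,0,72],[-3,-1.5,145,0,0,0,72],[-3,-1.5,150,0,0,0,72]]'; python3 go.py w 437 -361.3 1 78.7
```

```text
d [ -3.   -1.6 151.4] rot [ 0.001 -0.     0.002] tcp [ 439.  -358.7  152.4] [179.9  -0.   78.8] q [ 44.  20. -13. 110.   6.  51.  16.] w 0.802 t 6.3 F [1.  0.9 0.3]
time: 6.92
tcp_pos: [436.4, -361.3, 1.7]
orientation: [180.0, -0.0, 78.8]
wrist_force: [0.6, -0.2, 0.6]
width: 0.719
d [0.1 0.6 0.7] rot [ 0.    -0.001  0.002] tcp [ 436.4 -361.3    1.7] [180.   -0.   78.8] q [ 42.  32. -11. 114.  10.  34.  13.] w 0.719 t 6.925 F [ 0.6 -0.2  0.6]
```

```bash
python3 -m crank '[[0,0,0,0,0,0,45],[0,0,0,0,0,0,30],[0,0,0,0,0,0,30],[0,0,0,0,0,0,30],[0,0,0,0,0,0,30]]'; python3 -m crank '[[0,0,-30,0,0,0,30],[0,0,-85,0,0,0,30],[0,0,-140,0,0,0,30],[0,0,-160,0,0,0,30],[0,0,-160,0,0,0,30]]'; python3 go.py p 0 0 160 78.7
```

```text
time: 7.55
tcp_pos: [436.2, -362.9, 2.9]
orientation: [179.9, 0.0, 78.7]
wrist_force: [-0.9, 1.7, 9.6]
width: 0.558
time: 8.18
tcp_pos: [436.2, -363.3, 164.0]
orientation: [179.8, 0.1, 78.7]
wrist_force: [0.7, 0.8, -0.9]
width: 0.559
d [438.3   5.2   3.2] rot [ 0.003  0.002 -0.   ] tcp [ 436.2 -363.3  164. ] [1.798e+02 1.000e-01 7.870e+01] q [ 44.  19. -14. 109.   6.  52.  17.] w 0.559 t 8.175 F [ 0.7  0.8 -0.9]
```

```bash
python3 -m crank '[[40,0,0,0,0,0,30],[98,1,0,0,0,0,30],[156,2,0,0,0,0,30],[214,3,0,0,0,0,30],[272,3,0,0,0,0,30]]'; python3 -m crank '[[58,1,0,0,0,0,30],[116,2,10,0,0,0,30],[150,2,20,0,0,0,30],[166,2,30,0,0,0,30],[166,2,30,0,0,0,30]]';python3 -m crank '[[0,0,0,0,0,0,30]]'; python3 - <<'E'
from plant import *; import cv2,pickle; from h import *
a=get_image("wrist"); cv2.imwrite("pics/g.png",a["color"][60:320,130:400].repeat(2,0).repeat(2,1)); pickle.dump(a,open("w3.pkl","wb"))
s=sense(); print("tcp proj",proj(a,s["tcp_pos"]),"spindle top exp",proj(a,[527.2,65.5,74]))
hsv=cv2.cvtColor(a["color"],cv2.COLOR_BGR2HSV); m=cv2.inRange(hsv,(14,40,120),(32,150,255))
cs,h=cv2.findContours(m,cv2.RETR_CCOMP,cv2.CHAIN_APPROX_NONE)
for i,c in enumerate(cs):
    if cv2.contourArea(c)>150: e=cv2.fitEllipse(c); print(h[0][i][3],cv2.contourArea(c),np.round(e[0],1),np.round(e[1],1),(onz(a,e[0],s["tcp_pos"][2]+21)-s["tcp_pos"]).round(1))
E
python3 go.py p 0 0 40 78.7
```

```text
time: 8.8
tcp_pos: [491.3, -94.6, 161.0]
orientation: [-179.9, -0.0, 78.7]
wrist_force: [1.7, -1.4, -0.6]
width: 0.559
time: 9.43
tcp_pos: [525.2, 67.1, 130.3]
orientation: [-179.9, 0.0, 78.8]
wrist_force: [0.1, -0.9, -0.9]
width: 0.564
time: 9.55
tcp_pos: [525.8, 65.1, 131.5]
orientation: [-180.0, 0.0, 78.7]
wrist_force: [-0.1, -0.8, 0.3]
width: 0.559
tcp proj [254.05303608 243.47528927] spindle top exp [255.15812001 205.63042971]
-1 480.5 [360.9 349.9] [18.9 36.8] [ 46.2 -63.   21. ]
-1 167.0 [424.1 253. ] [ 9.1 26.1] [ 81. -10.  21.]
-1 166.0 [135.9 244.6] [ 9.1 25.9] [-53.   21.3  21. ]
-1 8251.0 [252.9 256.9] [ 99.2 106.2] [ 0.1  4.  21. ]
-1 204.0 [ 81.4 178.9] [10.  28.7] [-66.4  57.   21. ]
-1 592.5 [505.2 234. ] [  9.9 173.1] [118.4  -7.2  21. ]
d [ 0.8  1.1 91.7] rot [-0.     0.    -0.001] tcp [526.   65.  131.7] [-180.     0.    78.6] q [  7.  20. -25. 115.  11.  48. -36.] w 0.558 t 9.6 F [-0.1 -0.6 -0.3]
```

View pics/g.png

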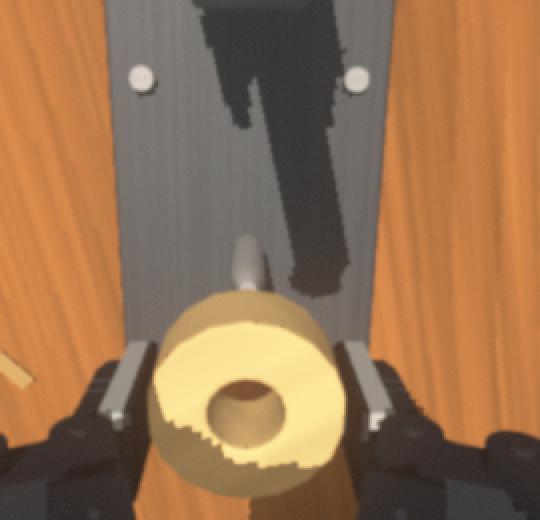

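The ring is held level between the pads, with its hole at full-image pixel (253,266) and the spindle top behind it. Next I compute its offset from the TCP.

```bash
python3 - <<'E'
import pickle; from h import *
a=pickle.load(open("w3.pkl","rb")); tcp=np.array([526,65,131.7]); an=np.radians(78.7); ux=np.array([np.sin(an),-np.cos(an)]);uy=np.array([np.cos(an),np.sin(an)])
print(a["mtx"][0,0])
for z in(18,21.5,25):
  for p in((253,266.5),(253.7,264.5)):
    q=onz(a,p,tcp[2]+z); print("ring-tcp",z,((q-tcp)[:2]@ux).round(1),((q-tcp)[:2]@uy).round(1))
# ring width px 96 -> depth
R,t=a["R"],a["t"]; c=R@(tcp+[0,0,21.5])+t; print("width exp",50*a["mtx"][0,0]/c[2])
g=a["color"][:,:]
for p,z in(((130+124,60+120),74),((130+247/2,60+121),66),((130+141/2,60+78/2),20),((130+357/2,60+79/2),20)):
    q=onz(a,p,z)[:2]-[527.2,65.5]; print("press frame",(q@ux).round(1),(q@uy).round(1))
E
```

```text
285.7668702045792
ring-tcp 18 -0.6 -3.3
ring-tcp 18 -0.2 -2.1
ring-tcp 21.5 -0.6 -1.0
ring-tcp 21.5 -0.2 0.1
ring-tcp 25 -0.6 1.2
ring-tcp 25 -0.2 2.3
width exp 103.37861487647127
press frame -0.9 19.9
press frame -1.2 16.9
press frame -46.2 76.3
press frame 45.5 75.9
```

```bash
python3 -m crank '[[1.5,1,10,0,0,0,30],[2.3,1,30,0,0,0,30],[2.3,1,44,0,0,0,30],[2.3,1,44,0,0,0,30]]'; python3 -m crank '[[0,0,6,0,0,0,30],[0,0,12,0,0,0,30],[0,0,18,0,0,0,30],[0,0,24,0,0,0,30],[0,0,24,0,0,0,30]]'; python3 go.py p 0 1.5 24 78.7
```

```text
time: 10.1
tcp_pos: [526.9, 67.6, 86.7]
orientation: [-179.9, 0.0, 78.7]
wrist_force: [-0.8, 0.7, 0.7]
width: 0.563
time: 10.72
tcp_pos: [527.3, 68.0, 63.3]
orientation: [-180.0, 0.0, 78.7]
wrist_force: [-0.0, -0.3, -0.5]
width: 0.562
d [-1.   0.5 39.3] rot [-0.001  0.     0.   ] tcp [527.3  68.   63.3] [-180.     0.    78.7] q [  5.  25. -24. 117.  15.  40. -39.] w 0.562 t 10.725 F [-0.  -0.3 -0.5]
```

No contact force, and the ring bottom is now below the spindle's tip. I continue in steps.

```bash
python3 -m crank '[[0,0,7,0,0,0,30],[0,0,14,0,0,0,30],[0,0,20,0,0,0,30],[0,0,20,0,0,0,30]]'; python3 -m crank '[[0,0,5,0,0,0,30],[0,0,10,0,0,0,30],[0,0,14,0,0,0,30],[0,0,14,0,0,0,30]]';python3 -m crank '[[0,0,2,0,0,0,30],[0,0,4,0,0,0,30],[0,0,5,0,0,0,30]]'
```

```text
time: 11.22
tcp_pos: [527.2, 68.0, 43.2]
orientation: [-179.9, 0.0, 78.7]
wrist_force: [-1.1, -0.9, -0.5]
width: 0.559
time: 11.72
tcp_pos: [527.4, 68.0, 29.5]
orientation: [-180.0, 0.0, 78.7]
wrist_force: [-0.8, 0.2, -1.1]
width: 0.558
time: 12.1
tcp_pos: [527.6, 68.0, 24.7]
orientation: [-180.0, -0.0, 78.7]
wrist_force: [-0.2, 0.5, -1.2]
width: 0.56
```

```bash
python3 -m crank '[[0,0,1,0,0,0,30],[0,0,2,0,0,0,30],[0,0,2,0,0,0,30]]'; python3 -m crank '[[0,0,0,0,0,0,70],[0,0,0,0,0,0,70],[0,0,0,0,0,0,70]]';python3 -m crank '[[-1,0,-40,0,0,0,75],[-2,0,-90,0,0,0,75],[-3,0,-140,0,0,0,75],[-40,0,-190,0,0,0,75],[-80,0,-200,0,0,0,75]]'; python3 -m crank '[[0,0,0,0,0,0,75]]';python3 - <<'E'
from plant import *; import cv2,pickle; from h import *
a=get_image("wrist"); cv2.imwrite("pics/i.png",a["color"][20:280,130:400].repeat(2,0).repeat(2,1)); pickle.dump(a,open("w4.pkl","wb"))
hsv=cv2.cvtColor(a["color"],cv2.COLOR_BGR2HSV); m=cv2.inRange(hsv,(14,40,120),(32,150,255))
cs,h=cv2.findContours(m,cv2.RETR_CCOMP,cv2.CHAIN_APPROX_NONE)
an=np.radians(78.7); ux=np.array([np.sin(an),-np.cos(an)]);uy=np.array([np.cos(an),np.sin(an)])
for i,c in enumerate(cs):
    if cv2.contourArea(c)>150: e=cv2.fitEllipse(c); q=onz(a,e[0],44)[:2]-[527.2,65.5]; print(h[0][i][3],cv2.contourArea(c),np.round(e[0],1),np.round(e[1],1),(q@ux).round(1),(q@uy).round(1))
print(proj(a,[527.2,65.5,44]))
E
python3 go.py w 587 -349.5 200 37.2
```

```text
time: 12.48
tcp_pos: [527.6, 68.0, 22.9]
orientation: [180.0, 0.0, 78.7]
wrist_force: [-1.8, -0.3, 3.4]
width: 0.557
time: 12.85
tcp_pos: [527.6, 68.0, 22.8]
orientation: [-180.0, -0.0, 78.7]
wrist_force: [-0.1, -0.5, 0.6]
width: 0.703
time: 13.48
tcp_pos: [513.1, -10.8, 226.2]
orientation: [179.7, -0.1, 78.8]
wrist_force: [1.0, -0.6, -0.9]
width: 0.748
time: 13.6
tcp_pos: [511.8, -13.5, 223.9]
orientation: [179.9, 0.1, 78.5]
wrist_force: [-1.3, 0.7, -1.1]
width: 0.751
-1 199.0 [369.3 360.8] [10.1 31.7] 168.9 -367.6
-1 2565.5 [214.2 296.5] [49.3 71.7] -51.9 -255.4
-1 152.0 [340.8 242.9] [ 9.6 27.1] 110.7 -176.4
-1 1770.0 [250.7  94.5] [45.6 49.5] -1.5 1.3
65 228.5 [251.7  96. ] [16.4 18. ] -0.4 -0.3
-1 3213.5 [467.6  61.6] [ 25.5 196. ] 224.3 32.8
[252.11404944  95.70904125]
d [-316.2  140.6   23.4] rot [ 0.001 -0.     0.722] tcp [511.8 -11.7 223.2] [179.9   0.   78.6] q [ 17.  11. -25. 112.   6.  58. -23.] w 0.751 t 13.65 F [-0.7  0.5  0.4]
```

View pics/i.png

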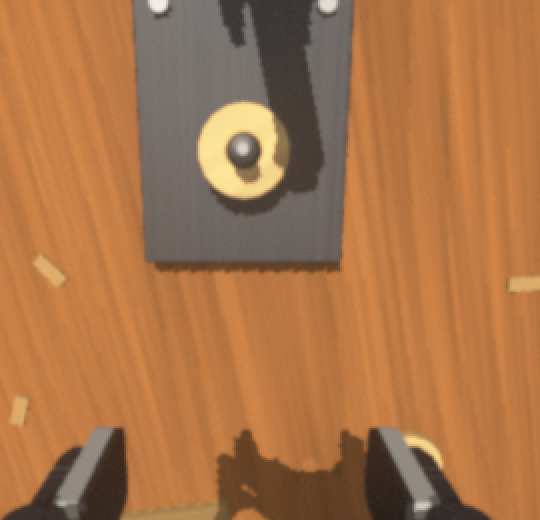

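The spacer sits round the spindle, ring and spindle concentric at about crop (243,150). Next I go above the segment.

```bash
python3 -m crank '[[-53,23,0,0,0,0.15,80],[-106,47,0,0,0,0.3,80],[-159,70,0,0,0,0.45,80],[-212,94,0,0,0,0.6,80],[-264,117,0,0,0,0.722,80]]'; python3 go.py w 587 -349.5 170 37.2
```

```text
time: 14.28
tcp_pos: [575.8, -292.8, 222.0]
orientation: [-179.9, 0.0, 37.2]
wrist_force: [1.0, 0.7, -0.5]
width: 0.799
d [-25.3  52.1  51.9] rot [-0.001  0.    -0.   ] tcp [ 575.8 -292.8  222. ] [-179.9    0.    37.2] q [ 29.  23. -10.  96.   4.  62. -35.] w 0.799 t 14.275 F [ 1.   0.7 -0.5]
```

```bash
python3 -m crank '[[-15,30,20,0,0,0,80],[-25,52,45,0,0,0,80],[-25,52,52,0,0,0,80],[-25,52,52,0,0,0,80]]'; python3 - <<'E'
from plant import *; import cv2,pickle; from h import *
a=get_image("wrist"); cv2.imwrite("pics/j.png",a["color"]); pickle.dump(a,open("w5.pkl","wb"))
b=pickle.load(open("w2.pkl","rb"))
hsv=cv2.cvtColor(a["color"],cv2.COLOR_BGR2HSV); m=cv2.inRange(hsv,(12,40,110),(32,170,255))
cs,h=cv2.findContours(m,cv2.RETR_CCOMP,cv2.CHAIN_APPROX_NONE)
for i,c in enumerate(cs):
    if cv2.contourArea(c)>100: e=cv2.fitEllipse(c); r=cv2.minAreaRect(c); print(h[0][i][3],cv2.contourArea(c),np.round(e[0],1),np.round(e[1],1),onz(a,e[0],40).round(1),tri(a,e[0],b,(414.2,146)),r)
print(proj(a,[587,-349.5,40]),"w2",onz(b,(414.2,146),40))
E
python3 go.py w 587 -349.5 8 37.2
```

```text
time: 14.78
tcp_pos: [586.9, -346.9, 169.9]
orientation: [-179.9, -0.0, 37.4]
wrist_force: [1.2, -0.3, -0.0]
width: 0.8
-1 137.5 [480.6 315.8] [10.7 20.3] [ 617.8 -654.5   40. ] (array([ 580.48987755, -354.21914334,  203.96225752]), np.float64(159.5299913610088)) ((480.01177978515625, 315.3470458984375), (11.171918869018555, 18.222158432006836), 49.398704528808594)
-1 576.0 [500.7 331. ] [33.5 46.8] [ 618.1 -690.5   40. ] (array([ 578.65286285, -349.36711452,  214.3957318 ]), np.float64(163.13739188110017)) ((495.0, 329.5), (53.0, 32.0), 90.0)
-1 189.0 [461.4 298.6] [15.7 23.5] [ 619.9 -618.5   40. ] (array([ 583.15638833, -359.53545864,  190.91491195]), np.float64(155.28242959885614)) ((459.5000305175781, 297.0), (24.748737335205078, 16.26345443725586), 45.0)
-1 885.5 [500.8 270.5] [28.1 54. ] [ 670.4 -624.2   40. ] (array([ 587.54778799, -349.62160343,  203.85960535]), np.float64(166.39327366006194)) ((497.0, 272.5), (57.0, 28.0), 90.0)
-1 1142.5 [284.   19.1] [22.2 76.5] [ 714.5 -281.7   40. ] (array([ 670.41965425, -322.89205577,   -5.59933119]), np.float64(138.18969344037967)) (
[... 1358 characters left out ...]
 -296.1   40. ] (array([ 555.8094236 , -314.94458451,  106.81584511]), np.float64(37.04867009631551)) ((180.39999389648438, 190.70001220703125), (49.64070510864258, 33.98823547363281), 26.56505012512207)
216 327.0 [288.  162.6] [10.  47.2] [ 621.5 -362.8   40. ] (array([ 616.64031678, -370.25122388,  -16.36494326]), np.float64(10.432149633580726)) ((288.6905822753906, 160.45420837402344), (45.23578643798828, 10.722841262817383), 87.79740142822266)
[255.44952767 181.68283254] w2 [ 586.66574245 -350.33313099   40.        ]
d [ -1.8   1.8 162.9] rot [-0.001 -0.001  0.004] tcp [ 587.3 -347.1  170.9] [-180.    -0.    37.4] q [ 32.  28.  -9.  94.   5.  58. -31.] w 0.799 t 14.825 F [ 0.4 -0.2  0. ]
```

View pics/j.png

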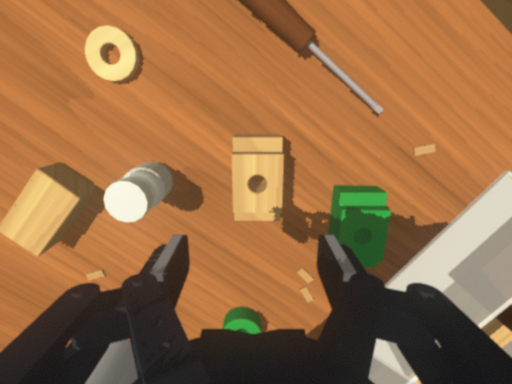

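The segment is at (258,184), square to the jaws, with the green block's edge at x=331 clear of the right finger.

```bash
python3 - <<'E'
import pickle; from h import *; import go
a=pickle.load(open("w5.pkl","rb")); b=pickle.load(open("w2.pkl","rb"));d=pickle.load(open("d0.pkl","rb"))
p=(258,183.5); print(tri(a,p,b,(414.2,146)),tri(a,p,d["top"],(353.2,194.3)),onz(a,p,40))
q=onz(a,p,40); q[2]=10; go.delta(q,37.4)
w=pickle.load(open("w4.pkl","rb")); print("spindle",onz(w,(251.7,94),74))
E
```

```text
(array([ 587.0533616 , -351.6585645 ,   39.29840494]), np.float64(2.2277927152393047)) (array([ 585.77230352, -352.51696023,   34.00432779]), np.float64(2.4995822190025936)) [ 587.05644565 -352.65468049   40.        ]
d [ -3.6   4.4 160.9] rot [-0.001 -0.001  0.001] tcp [ 587.3 -347.1  170.9] [-180.    -0.    37.4] q [ 32.  28.  -9.  94.   5.  58. -31.] w 0.799 t 14.825 F [ 0.4 -0.2  0. ]
spindle [527.02810437  66.70402877  74.        ]
```

```bash
sed -i 's/O=np.array.*/O=np.array([527.2,66.5,0])/' go.py; python3 -m crank '[[-2,2,40,0,0,0,74],[-3.6,4.4,95,0,0,0,74],[-3.6,4.4,135,0,0,0,74],[-3.6,4.4,155,0,0,0,74],[-3.6,4.4,161,0,0,0,74]]'; python3 -m crank '[[0,0,0,0,0,0,50],[0,0,0,0,0,0,30],[0,0,0,0,0,0,30],[0,0,0,0,0,0,30],[0,0,0,0,0,0,30]]'; python3 go.py w 587 -352.6 10 37.2;  python3 -m crank '[[0,0,-30,0,0,0,30],[0,0,-85,0,0,0,30],[0,0,-140,0,0,0,30],[0,0,-170,0,0,0,30],[0,0,-170,0,0,0,30]]'; python3 go.py p 0 0 180 78.7
```

```text
time: 15.45
tcp_pos: [586.9, -353.8, 9.9]
orientation: [-180.0, -0.0, 37.4]
wrist_force: [-0.5, 0.1, 1.1]
width: 0.742
time: 16.08
tcp_pos: [587.0, -354.8, 11.1]
orientation: [179.9, -0.0, 37.3]
wrist_force: [-1.9, 0.7, 7.8]
width: 0.574
d [ 1.3 -1.8  1.1] rot [ 0.001 -0.001  0.002] tcp [ 587.  -354.8   11.1] [179.9  -0.   37.3] q [ 31.  39.  -8.  98.   7.  43. -33.] w 0.574 t 16.075 F [-1.9  0.7  7.8]
time: 16.7
tcp_pos: [587.6, -355.1, 183.1]
orientation: [179.7, -0.1, 37.3]
wrist_force: [0.4, -0.4, -2.9]
width: 0.58
d [ 207.6 -371.9    1.9] rot [ 0.005 -0.    -0.722] tcp [ 587.6 -355.1  183.1] [ 1.797e+02 -1.000e-01  3.730e+01] q [ 32.  28.  -9.  93.   5.  59. -31.] w 0.58 t 16.7 F [ 0.4 -0.4 -2.9]
```

```bash
python3 -m crank '[[26,-46,0,0,0,-0.14,30],[54,-97,0,0,0,-0.29,30],[82,-148,0,0,0,-0.44,30],[110,-199,0,0,0,-0.59,30],[138,-250,0,0,0,-0.722,30]]'; python3 go.py p 0 0 150 78.7
```

```text
time: 17.32
tcp_pos: [543.4, -70.2, 179.0]
orientation: [-179.9, 0.0, 79.0]
wrist_force: [1.3, 0.1, -1.8]
width: 0.572
d [131.1 -42.   29. ] rot [-0.001  0.     0.005] tcp [543.4 -70.2 179. ] [-179.9    0.    79. ] q [ 20.  17. -23. 110.   8.  54. -18.] w 0.572 t 17.325 F [ 1.3  0.1 -1.8]
```

```bash
python3 -m crank '[[45,-15,0,0,0,0.003,30],[90,-30,8,0,0,0.005,30],[120,-40,20,0,0,0.005,30],[130,-42,28,0,0,0.005,30],[130,-42,28,0,0,0.005,30]]'; python3 -m crank '[[0,0,0,0,0,0,30]]'; python3 - <<'E'
from plant import *; import cv2,pickle; from h import *
a=get_image("wrist"); cv2.imwrite("pics/k.png",cv2.resize(a["color"][100:360,120:390],None,fx=2,fy=2,interpolation=cv2.INTER_CUBIC)); pickle.dump((a,sense()),open("w6.pkl","wb"))
E
python3 go.py p 0 0 100 78.7
```

```text
time: 17.95
tcp_pos: [528.2, 63.7, 150.8]
orientation: [-179.9, 0.0, 78.5]
wrist_force: [0.5, -0.3, -0.9]
width: 0.572
time: 18.08
tcp_pos: [528.9, 62.4, 151.7]
orientation: [-180.0, 0.0, 78.3]
wrist_force: [0.4, -1.1, -1.1]
width: 0.573
d [ 3.7 -2.7 51.9] rot [ 0.     0.    -0.007] tcp [529.1  62.4 151.9] [180.    0.   78.3] q [  9.  18. -27. 113.  11.  51. -35.] w 0.577 t 18.125 F [ 0.   0.6 -1.7]
```

View pics/k.png

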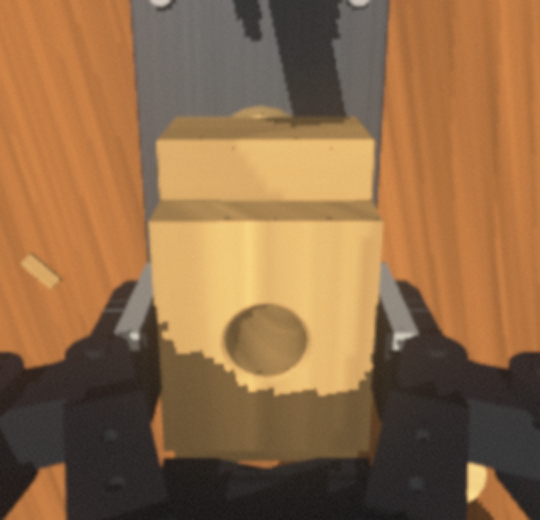

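```bash
python3 - <<'E'
import pickle; from h import *
a,s=pickle.load(open("w6.pkl","rb")); tcp=s["tcp_pos"]; an=np.radians(78.7); ux=np.array([np.sin(an),-np.cos(an)]);uy=np.array([np.cos(an),np.sin(an)])
for z in(26,29,32):
    q=onz(a,(252.5,269.5),tcp[2]+z); print("hole-tcp",z,((q-tcp)[:2]@ux).round(1),((q-tcp)[:2]@uy).round(1))
# front edge of top face (y=+30 from centre): crop row 219, cols 150,382 ; step outer edge row 138 z-12 (y=+45)
for p,z,c in(((253,209.5),29,30),((253,169),17,45)):
    q=onz(a,p,tcp[2]+z); print("centre from edge",((q-tcp)[:2]@uy-c).round(1))
E
```

```text
hole-tcp 26 -0.7 0.0
hole-tcp 29 -0.7 2.0
hole-tcp 32 -0.7 3.9
centre from edge 1.3
centre from edge 1.2
```

The hole is seen at full-image (252.5,269.5). Three cues put the segment centre 1.2–2 mm ahead of the TCP, so I shift accordingly and lower in steps.

```bash
python3 -m crank '[[1.5,-1.5,20,0,0,-0.007,30],[2.5,-2.4,45,0,0,-0.007,30],[2.5,-2.4,60,0,0,-0.007,30],[2.5,-2.4,60,0,0,-0.007,30]]'; python3 -m crank '[[0,0,6,0,0,0,30],[0,0,12,0,0,0,30],[0,0,18,0,0,0,30],[0,0,18,0,0,0,30]]'; python3 go.py p 0.3 -1.2 55 78.7
```

```text
time: 18.62
tcp_pos: [526.6, 66.1, 91.2]
orientation: [-179.9, 0.0, 78.8]
wrist_force: [0.4, 1.9, -0.9]
width: 0.576
time: 19.12
tcp_pos: [526.7, 66.6, 73.4]
orientation: [-180.0, 0.0, 78.8]
wrist_force: [-0.3, -1.2, -1.7]
width: 0.574
d [-1.2  0.9 18.4] rot [-0.001  0.     0.002] tcp [526.7  66.6  73.4] [-180.     0.    78.8] q [  6.  25. -25. 117.  15.  42. -39.] w 0.574 t 19.125 F [-0.3 -1.2 -1.7]
```

```bash
python3 -m crank '[[-0.8,0.6,5,0,0,0,30],[-0.8,0.6,10,0,0,0,30],[-0.8,0.6,15,0,0,0,30],[-0.8,0.6,15,0,0,0,30]]'; python3 -m crank '[[0,0,1.5,0,0,0,30],[0,0,3,0,0,0,30],[0,0,4,0,0,0,30],[0,0,4,0,0,0,30]]'; python3 go.py p 0.3 -1.2 55 78.7
```

```text
time: 19.62
tcp_pos: [527.1, 65.8, 58.3]
orientation: [-180.0, 0.0, 78.8]
wrist_force: [0.1, 0.6, -1.5]
width: 0.574
time: 20.12
tcp_pos: [527.4, 65.8, 55.0]
orientation: [180.0, 0.0, 78.8]
wrist_force: [-1.0, -0.2, 3.7]
width: 0.577
d [-0.5 -0.1  0. ] rot [0.    0.    0.002] tcp [527.4  65.8  55. ] [180.    0.   78.8] q [  6.  26. -24. 117.  16.  40. -40.] w 0.577 t 20.125 F [-1.  -0.2  3.7]
```

```bash
python3 -m crank '[[0,0,0,0,0,0,72],[0,0,0,0,0,0,72],[0,0,0,0,0,0,72],[0,0,-15,0,0,0,75],[-2,0,-60,0,0,0,75]]';python3 -m crank '[[-5,0,-50,0,0,0,75],[-30,0,-100,0,0,0,75],[-75,0,-120,0,0,0,75],[-80,0,-120,0,0,0,75],[-80,0,-120,0,0,0,75]]';python3 - <<'E'
from plant import *; import cv2,pickle; from h import *
a=get_image("wrist");b=get_image("scene"); pickle.dump((a,b),open("w7.pkl","wb"))
f=lambda i:cv2.resize(i,(400,400),interpolation=cv2.INTER_CUBIC)
cv2.imwrite("pics/l.png",np.hstack([f(a["color"][10:210,150:350]),f(b["color"][100:230,210:340])]))
an=np.radians(78.7)
for u in(0,1): print(proj((a,b)[u],[527.2,66.5,84]))
E
python3 go.py p 0 205 285 78.7
```

```text
time: 20.75
tcp_pos: [525.8, 63.8, 114.7]
orientation: [-179.8, 0.0, 78.9]
wrist_force: [0.7, -0.5, 0.5]
width: 0.748
time: 21.38
tcp_pos: [511.3, -14.6, 235.3]
orientation: [180.0, -0.0, 78.8]
wrist_force: [-0.0, 1.1, 0.2]
width: 0.751
[252.93841621  93.03368241]
[260.00652787 177.75294902]
d [286.7   0.9 -50.3] rot [-0.001 -0.     0.003] tcp [511.3 -13.6 234.6] [-180.    -0.    78.9] q [ 18.  11. -26. 111.   5.  59. -22.] w 0.749 t 21.475 F [ 0.4  0.  -0.3]
```

View pics/l.png

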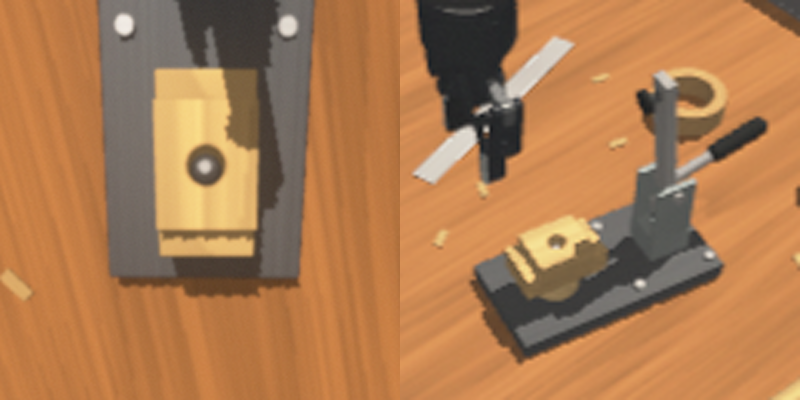

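Left, the segment sits on the spindle with the tip showing in its hole at (206,165), parallel to the plate. Right, the stack is flat on the ring and the clamp upright. That uses the 12 pictures, so further checks are numeric. Now I close the clamp.

```bash
python3 -m crank '[[10,0,-55,0,0,0,40],[60,0,-60,0,0,0,0],[118,0,-60,0,0,0,0],[176,0,-60,0,0,0,0],[234,1,-60,0,0,0,0]]'; python3 -m crank '[[23,0,0,0,0,0,0],[23,0,0,0,0,0,0],[23,0,0,0,0,0,0]]'; python3 go.py p 0 175 188 78.7
```

```text
time: 22.1
tcp_pos: [557.4, 217.7, 294.3]
orientation: [-179.9, -0.0, 78.9]
wrist_force: [0.4, 0.3, -0.1]
width: 0.003
time: 22.48
tcp_pos: [561.9, 237.1, 294.2]
orientation: [-179.9, 0.0, 78.9]
wrist_force: [0.7, -0.2, -0.6]
width: 0.001
d [  1.   -0.5 106.2] rot [-0.001  0.001  0.003] tcp [561.9 237.1 294.2] [-179.9    0.    78.9] q [ -2.  19. -34.  95.  11.  70. -49.] w 0.001 t 22.475 F [ 0.7 -0.2 -0.6]
```

```bash
python3 -m crank '[[0,0,50,0,0,0,0],[0,0,95,0,0,0,0],[0,0,106,0,0,0,0],[0,0,106,0,0,0,0]]'; python3 -m crank '[[-20,0,0,0,0,0,0],[-35,0,0,0,0,0,0],[-50,0,0,0,0,0,0],[-65,0,0,0,0,0,0],[-80,0,0,0,0,0,0]]'; python3 -m crank '[[-15,0,0,0,0,0,0],[-30,0,0,0,0,0,0],[-45,0,0,0,0,0,0],[-60,0,0,0,0,0,0],[-75,0,0,0,0,0,0]]';python3 -m crank '[[0,0,0,0,0,0,0],[0,0,0,0,0,0,0]]'; python3 - <<'E'
from plant import *; import cv2,pickle; from h import *
a=get_image("scene");b=get_image("top"); pickle.dump((a,b),open("w8.pkl","wb"))
d=pickle.load(open("d0.pkl","rb"))
# compare handle region with the initial shut picture (dark pixels round the handle top, scene view)
for n,i in(("start",d["scene"]),("open",pickle.load(open("w7.pkl","rb"))[1]),("now",a)):
    g=cv2.cvtColor(i["color"],cv2.COLOR_BGR2GRAY); r=g[125:158,288:302]; print(n,(r<50).sum())
E
python3 go.py p 0 20 290 78.7
```

```text
time: 22.98
tcp_pos: [562.5, 236.8, 189.4]
orientation: [-180.0, 0.0, 78.8]
wrist_force: [0.7, 0.5, 1.5]
width: 0.0
time: 23.6
tcp_pos: [547.0, 159.3, 189.8]
orientation: [179.9, -0.2, 78.9]
wrist_force: [2.2, 8.5, -1.2]
width: -0.002
time: 24.22
tcp_pos: [531.9, 83.8, 188.8]
orientation: [-180.0, 0.0, 78.8]
wrist_force: [1.6, 0.2, -0.8]
width: 0.003
time: 24.48
tcp_pos: [532.3, 85.5, 188.8]
orientation: [180.0, -0.0, 78.8]
wrist_force: [-0.7, 0.3, -0.2]
width: 0.001
start 86
open 20
now 82
d [ 1.000e-01 -1.200e+00 -1.012e+02] rot [-0.    -0.     0.003] tcp [532.2  85.8 188.8] [-180.    -0.    78.9] q [ 10.  17. -31. 110.  11.  55. -37.] w -0.004 t 24.575 F [-0.4 -0.1  1.1]
```

```bash
python3 -m crank '[[0,0,-50,0,0,0,0],[0,0,-100,0,0,0,0],[-58,0,-110,0,0,0,0],[-116,0,-110,0,0,0,0],[-174,0,-110,0,0,0,0]]'; python3 -m crank '[[-58,0,0,0,0,0,0],[-116,0,0,0,0,0,0],[-174,0,0,0,0,0,0],[-174,0,0,0,0,0,0],[-174,0,0,0,0,0,0]]'; python3 - <<'E'
from plant import *; import cv2,pickle; from h import *
a=get_image("scene");b=get_image("top"); pickle.dump((a,b),open("w9.pkl","wb"))
d=pickle.load(open("d0.pkl","rb")); op=pickle.load(open("w7.pkl","rb"))[1]
for n,i in(("start",d["scene"]),("open",op),("now",a)):
    g=cv2.cvtColor(i["color"],cv2.COLOR_BGR2GRAY); r=(g[125:158,288:302]<50); print(n,r.sum(),np.argwhere(r).mean(0).round(1)+[125,288] if r.any() else "")
# changed regions vs start
for n,i in(("scene",a),("top",b)):
    f=cv2.absdiff(i["color"],d[n]["color"]).max(2)>50; f=cv2.morphologyEx(f.astype(np.uint8),cv2.MORPH_OPEN,np.ones((2,2)))
    k,l,s,c=cv2.connectedComponentsWithStats(f)
    print(n,[tuple(s[j]) for j in range(1,k) if s[j,4]>12])
# arm bright-steel pixels & wood beneath in scene crop
for n,i in(("start",d["scene"]),("now",a)):
    h=cv2.cvtColor(i["color"][140:200,240:300],cv2.COLOR_BGR2HSV); m=cv2.inRange(h,(0,0,110),(180,45,255)); print(n,"steel",(m>0).sum(),np.argwhere(m).mean(0).round(1))
cv2.imwrite("pics/m.png",cv2.resize(a["color"][110:220,220:330],None,fx=5,fy=5))
E
python3 go.py p 0 -300 290 78.7
```

```text
time: 25.2
tcp_pos: [498.2, -86.6, 299.1]
orientation: [180.0, -0.0, 78.9]
wrist_force: [0.6, -0.3, 0.5]
width: 0.001
time: 25.82
tcp_pos: [465.1, -255.6, 298.6]
orientation: [-180.0, -0.0, 78.9]
wrist_force: [1.6, 0.5, -0.3]
width: 0.002
start 86 [140.5 294.4]
open 20 [133.4 289.4]
now 85 [140.4 294.7]
scene [(np.int32(64), np.int32(0), np.int32(35), np.int32(12), np.int32(277)), (np.int32(100), np.int32(0), np.int32(9), np.int32(6), np.int32(41)), (np.int32(152), np.int32(25), np.int32(11), np.int32(4), np.int32(41)), (np.int32(141), np.int32(33), np.int32(8), np.int32(13), np.int32(45)), (np.int32(151), np.int32(32), np.int32(10), np.int32(12), np.int32(43)), (np.int32(168), np.int32(33), np.int32(12), np.int32(55), np.int32(291)), (np.int32(153), np.int32(39), np.int32(14), np.int32(38), np.int32(226)), (np.int32(69), np.int32(51), np.int32(68), np.int32(103), np.int32(3288)), (np.int32(130), np.int32(85), np.int32(6), np.int32(10), np.int32(25)), (np.int32(153), np.int32(138), np.int32(7), np.int32(6), np.int32(26)), (np.int32(129), np.int32(145), np.int32(10), np.int32(11), np.
[... 2477 characters left out ...]
p.int32(82), np.int32(29), np.int32(989)), (np.int32(369), np.int32(356), np.int32(16), np.int32(8), np.int32(61)), (np.int32(227), np.int32(362), np.int32(15), np.int32(22), np.int32(150)), (np.int32(256), np.int32(371), np.int32(7), np.int32(7), np.int32(26)), (np.int32(320), np.int32(376), np.int32(16), np.int32(8), np.int32(68)), (np.int32(339), np.int32(380), np.int32(8), np.int32(4), np.int32(25)), (np.int32(471), np.int32(381), np.int32(15), np.int32(3), np.int32(42))]
start steel 477 [36.9 39. ]
now steel 531 [36.4 38.3]
d [27.3 -2.2  8.8] rot [ 0.    -0.     0.004] tcp [ 465.3 -254.9  298.8] [180.   -0.   78.9] q [ 37.   9. -17. 105.   3.  67.   8.] w 0.0 t 25.925 F [ 0.6 -0.4 -0.1]
```

```bash
python3 -c "
from plant import *
print(sign_off())"
```

```text
the job is handed in; nothing more can be done
None
```

I flipped the clamp open, put the thick plywood spacer on the spindle, set the segment on it along the press, and snapped the clamp shut. I handed the job in at about 26 s of the 72 s allowed; `sign_off()` gave no verdict.

**Checks that agreed**
- **Spacer and segment:** before closing, the wrist picture showed the spacer centred on the spindle to about 1–2 mm. With the segment on, the spindle tip showed in its hole and the block lay flat and parallel to the plate. The segment met light contact, 3.7 N, at the expected seated height.
- **Clamp:** afterwards the handle was within half a pixel of its starting shut position in the scene view. The steel of the arm was also back over the spindle.
- **Other things on the bench:** comparing with the starting pictures, I saw no change at the offcut, thin ring, glue pot, spray can, tape roll, hammer or screwdriver. The remaining differences were the arm, its shadow, the moved parts and the press.
- **Robot:** it ended about 300 mm up, clear of everything.

**What disagreed or was not checked**
- The wrist and top cameras differed by about 2 mm, so I used the wrist values throughout.
- Heights triangulated from the bench views came out 5–6 mm low at the hole rims: 19 mm instead of 24 for the spacer, and 34–35 instead of 40 for the segment. Two wrist views gave 39 mm for the segment.
- The first push left the lever about half-way, and a further 36 mm opened it.
- I did not measure the final clamp contact force or look at the shut stack, because the picture limit was used up.

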